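# Take the cap of unknown thread off a desk fan's rotor

## Robot

A 6-joint arm with a two-finger parallel gripper is mounted at the origin on a cart in front of the work surface, level with it; the furniture and walls round the work are solid. World frame = base frame: x ahead of the robot, y to its left, z up, the work surface at z = 0. Lengths are in m, angles in rad, forces in N, time in s.
With the tool pointing down it reaches from about 0.225 to 0.875 m from the base axis. Payload 3.4 kg.
Tool frame: the origin (TCP) lies on the centre line of the jaws, within the pads' length; the fingertips stand 14 mm ahead of it and the grasp point (between the pads) lies 5 mm behind it; z points along the fingers, y is the line along which they close (so a half turn about z gives the same grasp; the last joint's range is limited). The gripper opens to 85 mm and grips with 20 to 120 N. Pads are 22 mm wide; open, the fingers measure 114 mm over their backs; the gripper's body (76 mm by 85 mm) begins 54 mm behind the grasp point. The pads swing forward as they close: fully open they stand 13 mm farther back than shut.
Start: joints at [-0.121, 0.276, 1.505, -0, 1.361, -0.121], TCP at [0.575, -0, 0.245] pointing down, gripper open.
Joint ranges: [-2.89, 2.89], [-0.75, 2.08], [0.22, 2.7], [-1.18, 4.32], [0.11, 2.71], [-2.7, 2.7]. Speed limits (rad/s): [2.57, 2.57, 3.14, 3.14, 3.14, 3.14].

## Interface

Orientations are given as a unit quaternion [w, x, y, z].
In Python, from rig import manip, eyes gives the robot as it stands.
- The arm moves only by the shell command python3 -m creep 'ROWS' [FORCE]. ROWS is JSON, a list of rows, each a list of 5 numbers: the opening, from 0 (shut) to 1 (fully open), then the shift along the tool's x, y, z normalised to -1 to 1, where 1 is 0.5 m, then the turn about the tool's z normalised to -1 to 1, where 1 is 360 degrees. In form: [[fingers, dx, dy, dz, spin], ...]. A call has 1 to 10 rows; each row is the pose to reach, as a shift and turn from the pose commanded when the call began, along the tool's axes at that moment, turning the shorter way round; what a row does not reach only later rows make up. A row lasts 1/10 s, in which the tool goes at most 50 mm and 8.59 degrees, less where a joint would pass 70% of its speed; a pose out of reach is approached as far as the arm can. A call with a number of a shift or a turn outside -1 to 1 is refused whole. A call with a gripper value outside its range is refused whole. The fingers move at their own pace and stop on an object; FORCE is the grip in N (left out, the last holds). Time passes only in rows, so rows that repeat a pose let the fingers close. It gives the time, the measured TCP pose, the force, the opening and the grip force at its end, in the units of the state.
- manip.get_state(): the state, without advancing time (a new reading comes with each control period).
- eyes.get_image(name): name is "scene" or "side" or "wrist"; returns a dict with "frame" (420x560x3 uint8, red, green, blue), "fx", "fy", "cx", "cy" (pixels), "R" (3x3) and "t" (3): a world point X has camera coordinates R X + t. Camera axes: x right, y down, z forward; pixel columns grow to the right and rows downward; lengths in m; the calibration is good to about 2 mm. A picture is of the moment at which its call begins. There is no depth.
- manip.sign_off(): hands the job in; it is judged then, once.
Trained networks look in the newest picture that a camera, given by its name, has taken for a name from the list of things; names that differ only in an ending like _2 or _b are one class to them, and where a whole thing is asked for, a point or a joint stands for the part that bears it (a point fixed in the world has none). Each returns a list of dicts, best first, with "confidence" (0 to 1); they miss things now and then, are a little off and sometimes report something else, mostly with a low value. They report only what shows in the picture. A call takes as long as a camera call.
- eyes.regions_of(camera, label): "mask" (420x560 bool, what is visible of it) and "bbox" ([left, top, right, bottom] in pixels, round what is visible of it).
- eyes.place_of(camera, label): "centre" ([column, row] in pixels: a listed point, or the origin of a listed thing).
The state is a dict: "clock": time; "qpos": joint angles; "qd": joint speeds; "effort": joint torques, N m; "position": TCP position; "ee_rot": TCP orientation; "contact_force": force on the tool from outside, world axes, zero at the start; "moment": the same for the moment, N m; "width": finger opening in m; "gripper_force": force on a finger pad.
Only numpy, scipy, OpenCV 4.12 (cv2) and the standard library are available. Lean on these libraries where they do the work, as an engineer would, in place of code of your own. Each camera call takes 0.05 s, during which the arm holds its last target. There are 200 camera calls.

## Task

I am cleaning the twin desk fan that lies on its back with its grille off. First slide the white dust dish along the desk, without picking it up, to the middle of the blue mat. Then unscrew the black cap from the rotor that is still on (I do not know if its thread is left- or right-handed, so find out which way it loosens), lift it off and finish while still holding it in the gripper, open side down, about a hand's breadth above the middle of the dish so that I can brush it out; leave everything else on the desk where it is.

Things in the scene. Friction and masses are not known exactly. Their poses are not given: they have to be found in the camera images.
- cap: black ribbed round screw cap, 40 mm across, 34 mm tall, 40 g, loose but screwed on; origin: centre of its open underside, which sits on the rotor hub; z up along its axis, x towards the white index mark on its top. Round: it can be gripped at any yaw; its top 18 mm is solid, below that it is hollow
- fan_capped (a point): centre of the top face of the remaining blue rotor's hub, 56 mm above the desk, where the cap is seated; the stud on this axis stands 15 mm above the hub face
- fan: white twin fan on its back, fixed, 122 (x) x 236 (y) x 52 mm high, two round wells of 104 mm; origin: centre of its underside. Blue rotor (92 mm across, locked, hub 45 mm across and 56 mm high, blades below 50 mm) on the axis y = -56 mm; bare threaded stud, top 71 mm high, at y = +56 mm. A wire stand folded at the +y end adds 17 mm
- dish: white round open dish, 110 mm across the rim, 80 mm across the foot, 26 mm tall, wall and floor 4 mm thick, 140 to 280 g, loose; origin: centre of its underside
- mat: blue square mat with a green border, 130 mm, thin and flat on the desk, fixed (things slide over it without a step); origin: its centre
- rotor_off: the other blue rotor, taken off already, lying loose, 92 mm across, 26 mm tall; origin: centre of its underside; leave alone
- cap_off: the other rotor's black cap, of the same kind, taken off already, standing loose on the desk; origin: centre of its underside; leave alone
- brush: flat cleaning brush lying loose, about 200 mm long along its x, 42 mm wide, 20 mm thick, wooden handle to -x; leave alone
- calculator: grey pocket calculator 115 (x) x 68 x 16 mm, loose; origin: centre of its underside; leave alone
- marker: red and white marker pen 12 x 135 (y) x 14 mm, loose; origin: centre of its underside; leave alone
- cap_grip (a point): point on the cap's axis 22 mm above its underside, where to grip. Quick thread: the right way (counter-clockwise from above on some starts, clockwise on others) the cap turns easily, and 1.8 to 2.1 rad from its starting angle it lifts straight off (a stop ends the turn there); the wrong way it stops within 0.15 rad. Let go, it stays as turned. 10 to 25 N of grip is enough

How it is judged:
By the outcome, as a careful person would: the job done as asked, in the order asked, and still so for the second after the job is handed in, while the arm keeps its last pose, push and grip.
It also fails if it takes over 72 s, if anything falls off the work surface, if the arm or the gripper's body presses on something with over 40 N, if the wrist force passes 120 N, or if a joint passes its speed limit or range.

## Working session

There is one attempt and no reset: what is moved stays moved. The work goes in short steps, Python scripts to look and compute and a shell command to move; the robot and the scene stay as the last step left them, time stands still between calls to the robot, and variables do not carry over. Pictures are saved under pics/ and viewed, at most 10 in all, crops included, and the job is handed in when it is done.

```bash
mkdir -p pics
cat > h.py <<'E'
import numpy as np, cv2
from rig import manip, eyes
def ray(im,px):
    R=np.array(im["R"]);t=np.array(im["t"])
    d=R.T@np.array([(px[0]-im["cx"])/im["fx"],(px[1]-im["cy"])/im["fy"],1.])
    return -R.T@t,d
def at_z(im,px,z):
    o,d=ray(im,px); return o+d*(z-o[2])/d[2]
def proj(im,X):
    c=np.array(im["R"])@np.array(X)+np.array(im["t"]); return [im["fx"]*c[0]/c[2]+im["cx"],im["fy"]*c[1]/c[2]+im["cy"]]
def save(im,n): cv2.imwrite("pics/"+n,cv2.cvtColor(im["frame"],cv2.COLOR_RGB2BGR))
E
python3 - <<'E'
from h import *
Z=dict(cap=.056,fan_capped=.056,cap_grip=.078,fan=0,dish=0,mat=0,rotor_off=0,cap_off=0,brush=0,calculator=0,marker=0)
for c in ["scene","side"]:
    im=eyes.get_image(c); save(im,c+"0.png"); print(c,-np.array(im["R"]).T@im["t"])
    for n,z in Z.items():
        for r in eyes.place_of(c,n)[:2]:
            print(n,round(r["confidence"],2),np.round(r["centre"]),np.round(at_z(im,r["centre"],z),3))
s=manip.get_state(); print(s)
E
```

```text
scene [-0.1164906   0.75113837  0.84957448]
cap 0.56 [312. 197.] [ 0.604 -0.12   0.056]
fan_capped 0.6 [310. 198.] [ 0.605 -0.115  0.056]
cap_grip 0.42 [310. 190.] [ 0.615 -0.125  0.078]
fan 0.83 [300. 220.] [ 0.597 -0.057  0.   ]
dish 0.68 [204. 300.] [0.551 0.375 0.   ]
dish 0.66 [314. 197.] [ 0.65  -0.187  0.   ]
mat 0.86 [250. 278.] [0.521 0.237 0.   ]
rotor_off 0.67 [376. 228.] [ 0.391 -0.192  0.   ]
rotor_off 0.39 [302. 218.] [ 0.598 -0.066  0.   ]
cap_off 0.57 [397. 217.] [ 0.372 -0.288  0.   ]
brush 0.68 [354. 263.] [ 0.347 -0.014  0.   ]
calculator 0.72 [255. 200.] [ 0.79  -0.031  0.   ]
marker 0.68 [221. 245.] [ 0.692  0.204 -0.   ]
side [0.80227475 0.66718802 1.00911799]
cap 0.46 [267. 166.] [ 0.597 -0.129  0.056]
fan_capped 0.9 [267. 168.] [ 0.601 -0.121  0.056]
cap_grip 0.68 [264. 162.] [ 0.606 -0.128  0.078]
fan 0.91 [275. 192.] [ 0.592 -0.063  0.   ]
dish 0.85 [341. 315.] [0.541 0.378 0.   ]
mat 0.91 [331. 268.] [0.516 0.244 0.   ]
rotor_off 0.54 [321. 150.] [ 0.385 -0.188  0.   ]
cap_off 0.48 [311. 130.] [ 0.385 -0.292  0.   ]
brush 0.6 [347. 183.] [ 0.357 -0.028  0.   ]
brush 0.22 [327. 266.] [0.525 0.233 0.   ]
calculator 0.45 [214. 218.] [ 0.799 -0.022  0.   ]
marker 0.44 [267. 278.] [0.699 0.219 0.   ]
{'clock': 1.2, 'qpos': array([-1.21015167e-01,  2.75900577e-01,  1.50491995e+00, -5.34455926e-06,
        1.36068671e+00, -1.21054126e-01]), 'qd': array([-0.00021926, -0.00061684, -0.00049401, -0.00096927, -0.00053241,
       -0.00208551]), 'effort': array([-2.24640789e-03, -4.16667867e+01, -2.46106052e+01, -6.10511197e-04,
        4.31469721e-05,  1.41259751e-06]), 'position': array([ 5.75026134e-01, -1.91336620e-05,  2.45319715e-01]), 'ee_rot': array([3.52355870e-05, 7.07092612e-01, 7.07120949e-01, 2.42741343e-05]), 'contact_force': array([-0.27222124, -0.48971594,  0.04211793]), 'moment': array([-0.06021981, -0.01570854, -0.03471877]), 'gripper_force': 0.0, 'width': 0.08535884902201545}
```

View images.

View pics/scene0.png

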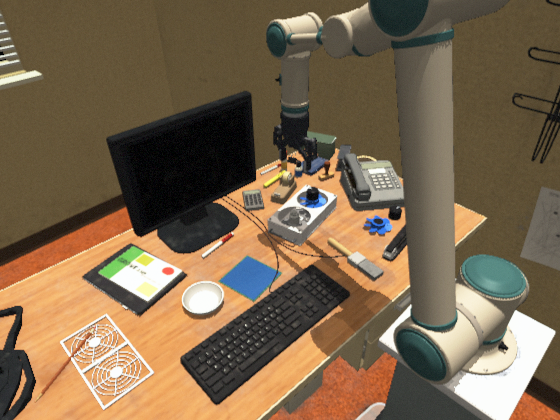

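View pics/side0.png

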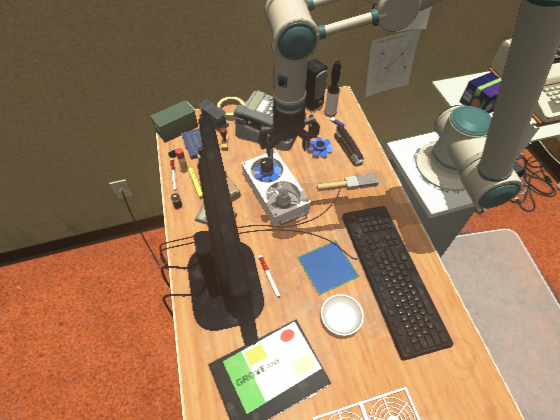

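```bash
cat >> h.py <<'E'
from scipy.optimize import minimize
A=np.linspace(0,2*np.pi,40)
def circ(r,z): return np.c_[r*np.cos(A),r*np.sin(A),0*A+z]
DISH=np.r_[circ(.055,.026),circ(.040,0)]
CAP=np.r_[circ(.020,.056),circ(.020,.090)]
def hull(im,P):
    c=P@np.array(im["R"]).T+np.array(im["t"])
    return cv2.convexHull(np.c_[im["fx"]*c[:,0]/c[:,2]+im["cx"],im["fy"]*c[:,1]/c[:,2]+im["cy"]].astype(np.float32))
def fit(im,mask,P,x0):
    def cost(v):
        h=hull(im,P+[v[0],v[1],0]); m=np.zeros(mask.shape,np.uint8)
        cv2.fillPoly(m,[np.round(h*16).astype(np.int32)],255,cv2.LINE_AA,4)
        m=m/255.; return 1-np.minimum(m,mask).sum()/np.maximum(m,mask).sum()
    r=minimize(cost,x0,method="Nelder-Mead",options=dict(initial_simplex=[x0,[x0[0]+.012,x0[1]],[x0[0],x0[1]+.012]]))
    return np.round(r.x,4),round(r.fun,3)
def mat(im,mask):
    c=max(cv2.findContours(mask.astype(np.uint8),0,1)[0],key=cv2.contourArea)[:,0]
    w=np.array([at_z(im,p,0)[:2] for p in c],np.float32)*1000
    return cv2.minAreaRect(w)
E
python3 - <<'E'
from h import *
for c in ["scene","side"]:
    im=eyes.get_image(c)
    for r in eyes.regions_of(c,"mat")[:1]: print(c,"mat",r["bbox"],mat(im,r["mask"]))
    for r in eyes.regions_of(c,"dish")[:2]: print(c,"dish",r["bbox"],fit(im,r["mask"],DISH,[.546,.377]))
    for r in eyes.regions_of(c,"cap")[:2]: print(c,"cap",r["confidence"],r["bbox"],fit(im,r["mask"],CAP,[.602,-.122]))
    for r in eyes.regions_of(c,"fan")[:1]: print(c,"fan",r["bbox"],mat(im,r["mask"]))
im=eyes.get_image("wrist"); save(im,"wrist0.png")
for n,z in dict(fan_capped=.056,cap_grip=.078,fan=0).items():
    for r in eyes.place_of("wrist",n)[:1]: print(n,r["confidence"],r["centre"],at_z(im,r["centre"],z))
for r in eyes.regions_of("wrist","cap")[:2]: print("wrist cap",r["confidence"],r["bbox"],fit(im,r["mask"],CAP,[.602,-.122]))
print(manip.get_state()["clock"])
# monitor height guess
im=eyes.get_image("side")
for p in [(205,95),(250,345)]:print(p,at_z(im,p,0.1),at_z(im,p,.4))
E
```

```text
scene mat [215.9, 255.2, 275.9, 304.1] ((525.0972900390625, 234.57400512695312), (134.61688232421875, 131.3095703125), 9.029769897460938)
scene dish [183.1, 280.2, 222.8, 317.8] (array([0.5427, 0.3832]), np.float64(0.082))
scene cap 0.6 [307.1, 189.5, 319.1, 197.4] (array([ 0.606 , -0.1243]), np.float64(0.457))
scene fan [269.3, 184.9, 339.0, 249.5] ((615.452880859375, -91.72406005859375), (159.27883911132812, 302.1659851074219), 11.168777465820312)
side dish [319.5, 294.4, 363.2, 335.1] (array([0.5466, 0.3833]), np.float64(0.076))
side cap 0.59 [262.9, 154.3, 274.2, 174.0] (array([ 0.6037, -0.1185]), np.float64(0.242))
side fan [241.9, 152.5, 310.0, 222.1] ((584.4290771484375, -84.39653015136719), (143.32266235351562, 284.2310791015625), 9.626925468444824)
fan_capped 0.74 [306.3, 298.2] [ 0.59975052 -0.1188537   0.056     ]
cap_grip 0.69 [305.7, 308.4] [ 0.59759647 -0.11763915  0.078     ]
fan 0.68 [300.9, 234.5] [ 0.59593813 -0.06458695  0.        ]
wrist cap 0.72 [287.3, 283.6, 331.3, 330.3] (array([ 0.602 , -0.1189]), np.float64(0.169))
1.95
(205, 95) [ 0.72499296 -0.46542113  0.1       ] [ 0.75049519 -0.09167124  0.4       ]
(250, 345) [0.79148935 0.41050232 0.1       ] [0.79504843 0.49520608 0.4       ]
```

View pics/wrist0.png

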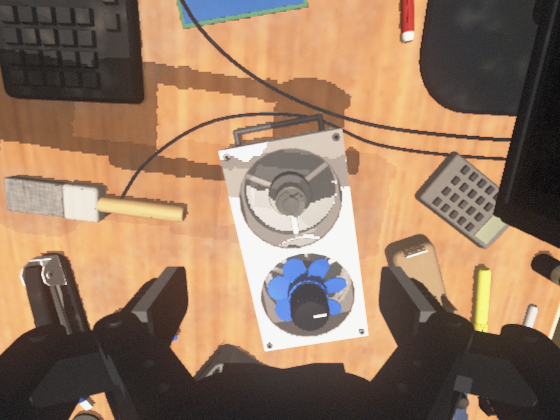

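```bash
python3 -m creep '[[0,0.1,-0.01,0,0],[0,0.2,-0.02,0,0],[0,0.3,-0.03,0,0],[0,0.4,-0.04,0,0],[0,0.5,-0.05,0,0],[0,0.6,-0.06,0,0],[0,0.6,-0.06,0,0],[0,0.6,-0.06,0,0],[0,0.6,-0.06,0,0]]' 25
python3 - <<'E'
from h import *
im=eyes.get_image("wrist"); save(im,"wrist1.png")
for r in eyes.regions_of("wrist","mat")[:1]: print("mat",r["bbox"],mat(im,r["mask"]))
for r in eyes.regions_of("wrist","dish")[:1]: print("dish",r["bbox"],fit(im,r["mask"],DISH,[.546,.377]))
for n in ["mat","dish"]:
    for r in eyes.place_of("wrist",n)[:1]: print(n,r["confidence"],r["centre"],at_z(im,r["centre"],0))
print(manip.get_state()["position"],manip.get_state()["ee_rot"])
E
```

```text
clock: 2.9
position: [0.5451, 0.2991, 0.2452]
ee_rot: [0.0, 0.707, 0.707, -0.0]
contact_force: [0.2, -0.0, 0.0]
width: -0.0001
gripper_force: 0.0
mat [203.4, 174.4, 328.6, 288.4] ((525.3959350585938, 234.40509033203125), (131.3201446533203, 130.51087951660156), 8.858217239379883)
dish [231.1, 49.2, 338.7, 158.6] (array([0.5443, 0.3824]), np.float64(0.049))
mat 0.75 [264.5, 233.7] [ 5.21451842e-01  2.35382038e-01 -5.55111512e-17]
dish 0.81 [282.9, 108.6] [0.5440431  0.38077952 0.        ]
[0.54540657 0.29871519 0.24551069] [1.28923254e-04 7.07781935e-01 7.06430967e-01 6.89772536e-05]
```

View pics/wrist1.png

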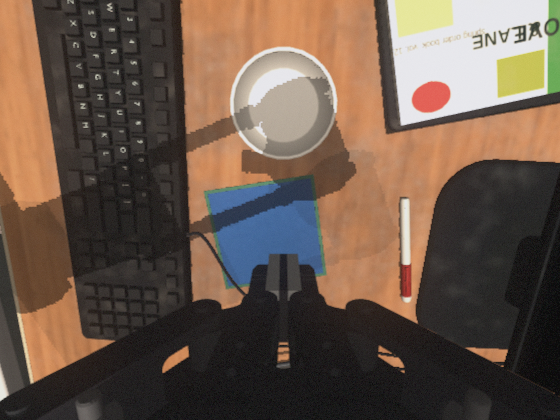

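```bash
python3 -m creep '[[0,0.1,-0.002,0.05,0],[0,0.164,-0.002,0.1,0],[0,0.164,-0.002,0.2,0],[0,0.164,-0.002,0.3,0],[0,0.164,-0.002,0.36,0],[0,0.164,-0.002,0.4,0],[0,0.164,-0.002,0.42,0],[0,0.164,-0.002,0.438,0],[0,0.164,-0.002,0.438,0]]' 25
```

```text
clock: 4.05
position: [0.5442, 0.3816, 0.026]
ee_rot: [-0.0, 0.707, 0.707, -0.0]
contact_force: [0.1, -0.1, -0.4]
width: 0.0002
gripper_force: 0.0
```

```bash
python3 -m creep '[[0,-0.03,-0.004,0,0],[0,-0.05,-0.007,0,0],[0,-0.07,-0.01,0,0],[0,-0.09,-0.012,0,0],[0,-0.11,-0.015,0,0],[0,-0.13,-0.018,0,0],[0,-0.15,-0.02,0,0],[0,-0.17,-0.023,0,0],[0,-0.19,-0.026,0,0],[0,-0.21,-0.029,0,0]]'
python3 -m creep '[[0,-0.02,-0.003,0,0],[0,-0.04,-0.005,0,0],[0,-0.06,-0.008,0,0],[0,-0.08,-0.011,0,0],[0,-0.09,-0.012,0,0],[0,-0.1,-0.014,0,0],[0,-0.1,-0.014,0,0]]'
python3 - <<'E'
from h import *
for c in ["scene","side","wrist"]:
    im=eyes.get_image(c); save(im,c+"2.png")
    for r in eyes.regions_of(c,"dish")[:1]: print(c,r["confidence"],r["bbox"],fit(im,r["mask"],DISH,[.53,.26]))
    for r in eyes.place_of(c,"dish")[:1]: print(r["confidence"],r["centre"],at_z(im,r["centre"],0))
E
```

```text
clock: 5.05
position: [0.5297, 0.2764, 0.0266]
ee_rot: [0.0, 0.707, 0.707, 0.0]
contact_force: [0.6, 3.8, 4.5]
width: 0.0002
gripper_force: 2.6
clock: 5.75
position: [0.5224, 0.2262, 0.0264]
ee_rot: [0.0, 0.707, 0.707, -0.0]
contact_force: [0.0, 3.3, 5.6]
width: -0.0002
gripper_force: 2.6
scene 0.87 [221.3, 257.6, 261.8, 295.6] (array([0.5264, 0.26  ]), np.float64(0.165))
0.73 [241.6, 278.5] [0.53741414 0.25488115 0.        ]
side 0.76 [308.8, 255.6, 350.9, 289.3] (array([0.5271, 0.2612]), np.float64(0.236))
0.58 [330.6, 274.4] [0.52519714 0.26086536 0.        ]
wrist 0.77 [162.1, 65.8, 430.3, 307.5] (array([0.5258, 0.2617]), np.float64(0.111))
0.69 [291.3, 197.6] [0.52564652 0.26077873 0.        ]
```

```bash
python3 -m creep '[[0,-0.015,-0.001,0,0],[0,-0.03,-0.002,0,0],[0,-0.04,-0.003,0,0],[0,-0.051,-0.004,0,0],[0,-0.051,-0.004,0,0],[0,-0.041,-0.004,-0.02,0],[0,-0.041,-0.004,-0.1,0],[0,-0.041,-0.004,-0.2,0]]'
python3 -m creep '[[0,0,0,-0.1,0],[0,-0.1,0,-0.2,0],[0,-0.12,0,-0.25,0],[0,-0.12,0,-0.25,0]]'
python3 - <<'E'
from h import *
for c in ["scene","side","wrist"]:
    im=eyes.get_image(c); save(im,c+"3.png")
    for r in eyes.regions_of(c,"dish")[:1]: print(c,r["confidence"],r["bbox"],fit(im,r["mask"],DISH,[.53,.26]))
    for r in eyes.place_of(c,"dish")[:1]: print(r["confidence"],r["centre"],at_z(im,r["centre"],0))
    for r in eyes.regions_of(c,"mat")[:1]: print(c,"mat",r["bbox"],mat(im,r["mask"]))
print(manip.get_state()["position"],manip.get_state()["qpos"])
E
```

```text
clock: 7.0
position: [0.5178, 0.2054, 0.125]
ee_rot: [-0.002, 0.707, 0.707, -0.004]
contact_force: [1.7, 0.8, -0.3]
width: -0.0002
gripper_force: 0.0
clock: 7.4
position: [0.5228, 0.144, 0.2572]
ee_rot: [0.004, 0.708, 0.706, 0.003]
contact_force: [0.6, 0.4, -0.1]
width: -0.0004
gripper_force: 0.0
scene 0.93 [229.5, 256.3, 266.5, 288.8] (array([0.5229, 0.2365]), np.float64(0.05))
0.9 [249.7, 276.5] [0.52657952 0.23388564 0.        ]
scene mat [219.7, 265.6, 277.3, 304.4] ((526.2592163085938, 235.8995361328125), (133.46861267089844, 131.97210693359375), 10.3226318359375)
side 0.84 [309.4, 246.0, 347.2, 278.9] (array([0.5238, 0.2357]), np.float64(0.082))
0.9 [329.7, 266.4] [0.51865751 0.23695213 0.        ]
side mat [298.9, 244.9, 357.2, 294.8] ((525.6480102539062, 234.31277465820312), (130.57037353515625, 130.11534118652344), 8.98357105255127)
wrist 0.86 [234.3, 45.0, 342.7, 154.8] (array([0.5236, 0.2355]), np.float64(0.045))
0.61 [288.4, 103.2] [0.5239504  0.23449489 0.        ]
[0.5203717  0.14671752 0.25077872] [ 1.46145869e-01  2.21566641e-01  1.56668504e+00 -7.67699492e-05
  1.35432063e+00  1.45740346e-01]
```

View pics/wrist3.png

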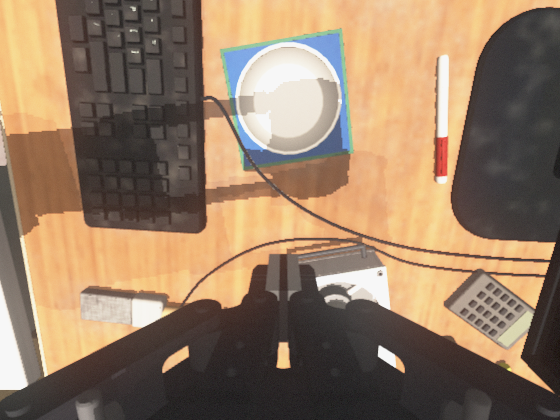

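```bash
python3 -m creep '[[1,-0.1,0.03,0,0],[1,-0.2,0.06,0,0],[1,-0.3,0.09,0,0],[1,-0.4,0.12,0,0],[1,-0.5,0.15,0,0],[1,-0.531,0.161,0,0],[1,-0.531,0.161,0,0],[1,-0.531,0.161,0,0],[1,-0.531,0.161,0,0]]'
python3 - <<'E'
from h import *
im=eyes.get_image("wrist"); save(im,"wrist4.png")
for n,z in dict(fan_capped=.056,cap_grip=.078,cap=.056).items():
    for r in eyes.place_of("wrist",n)[:1]: print(n,r["confidence"],r["centre"],at_z(im,r["centre"],z))
for r in eyes.regions_of("wrist","cap")[:2]: print("wrist cap",r["confidence"],r["bbox"],fit(im,r["mask"],CAP,[.602,-.122]))
print(manip.get_state()["position"],manip.get_state()["qpos"])
E
```

```text
clock: 8.9
position: [0.6006, -0.1178, 0.2512]
ee_rot: [-0.001, 0.707, 0.707, 0.0]
contact_force: [-1.0, 0.9, 1.3]
width: 0.0851
gripper_force: 0.0
cap_grip 0.83 [286.2, 199.9] [ 0.60264331 -0.12107413  0.078     ]
cap 0.83 [282.5, 191.6] [ 0.59904913 -0.11775479  0.056     ]
wrist cap 0.77 [261.5, 175.1, 310.3, 220.9] (array([ 0.602 , -0.1185]), np.float64(0.137))
[ 0.60089766 -0.11790891  0.25161777] [-3.07406477e-01  3.28933815e-01  1.41149281e+00  1.23700099e-04
  1.40078880e+00 -3.08955758e-01]
```

View pics/wrist4.png

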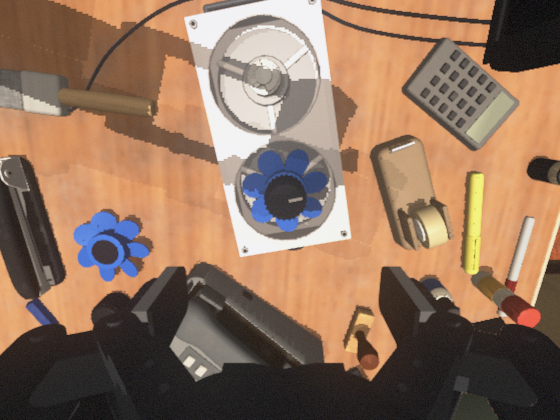

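```bash
python3 -m creep '[[1,0,0.002,0.1,0],[1,0,0.002,0.2,0],[1,0,0.002,0.28,0],[1,0,0.002,0.32,0],[1,0,0.002,0.34,0],[1,0,0.002,0.35,0],[1,0,0.002,0.35,0]]' 20
python3 -m creep '[[0.3,0,0,0,0],[0.3,0,0,0,0],[0.3,0,0,0,0],[0.3,0,0,0,0],[0.3,0,0,0,0],[0.3,0,0,0,0]]' 20
```

```text
clock: 9.85
position: [0.6026, -0.1189, 0.0769]
ee_rot: [0.001, 0.707, 0.707, 0.0]
contact_force: [-0.2, 1.2, 0.4]
width: 0.0854
gripper_force: 0.0
clock: 10.45
position: [0.6026, -0.1192, 0.0774]
ee_rot: [0.001, 0.707, 0.707, 0.0]
contact_force: [-0.2, 1.2, 6.0]
width: 0.0388
gripper_force: 20.0
```

```bash
python3 -m creep '[[0.3,0,0,0,-0.012],[0.3,0,0,0,-0.024],[0.3,0,0,0,-0.036],[0.3,0,0,0,-0.048],[0.3,0,0,0,-0.06],[0.3,0,0,0,-0.06]]' 20
python3 - <<'E'
from h import *
s=manip.get_state(); print(s["moment"],s["qpos"][5],s["contact_force"])
im=eyes.get_image("wrist"); save(im,"wrist5.png"); im=im["frame"]
cv2.imwrite("pics/w5c.png",cv2.resize(cv2.cvtColor(im[60:260,160:410],4),None,fx=3,fy=3)[:600,:750])
E
```

```text
clock: 11.05
position: [0.603, -0.1193, 0.0774]
ee_rot: [0.001, 0.562, 0.827, 0.0]
contact_force: [-0.1, -0.4, 4.8]
width: 0.0391
gripper_force: 20.0
[ 0.0396713   0.01150008 -0.0101677 ] -0.6867963671253915 [-0.11233985 -0.42248194  4.83253412]
```

View pics/wrist5.png

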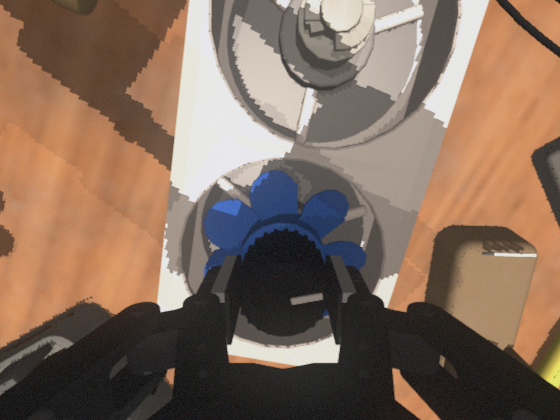

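```bash
python3 -m creep '[[0.3,0,0,0,-0.02],[0.3,0,0,0,-0.04],[0.3,0,0,0,-0.06],[0.3,0,0,0,-0.08],[0.3,0,0,0,-0.1],[0.3,0,0,0,-0.12],[0.3,0,0,0,-0.14],[0.3,0,0,0,-0.16],[0.3,0,0,0,-0.18],[0.3,0,0,0,-0.2]]' 20
python3 -c "
from h import *
s=manip.get_state(); print(s['moment'],s['qpos'])"
python3 -m creep '[[0.3,0,0,0,-0.015],[0.3,0,0,0,-0.03],[0.3,0,0,0,-0.04],[0.3,0,0,0,-0.05],[0.3,0,0,0,-0.05]]' 20
python3 -c "
from h import *
s=manip.get_state(); print(s['moment'],s['qpos'])"
```

```text
clock: 12.1
position: [0.6032, -0.1193, 0.0774]
ee_rot: [0.001, -0.034, 0.999, -0.0]
contact_force: [0.6, 0.6, 5.0]
width: 0.0395
gripper_force: 20.0
[ 0.07592609 -0.11112911 -0.04405985] [-3.08537675e-01  4.65218859e-01  1.65574823e+00  3.89179012e-04
  1.01757100e+00 -1.94722407e+00]
clock: 12.6
position: [0.6031, -0.1192, 0.0774]
ee_rot: [0.001, -0.188, 0.982, -0.001]
contact_force: [0.3, -0.3, 4.5]
width: 0.0391
gripper_force: 20.0
[0.1196833  0.00315411 0.00781448] [-3.08447869e-01  4.65199356e-01  1.65579791e+00  3.60234927e-04
  1.01770808e+00 -2.25737477e+00]
```

```bash
python3 -m creep '[[0.3,0,0,0,-0.01],[0.3,0,0,0,-0.02],[0.3,0,0,0,-0.028],[0.3,0,0,0,-0.028]]' 20
python3 - <<'E'
from h import *
s=manip.get_state(); print(s['moment'],s['qpos'][5])
im=eyes.get_image("wrist"); save(im,"wrist6.png")
E
python3 -m creep '[[0.3,0,0,-0.005,0],[0.3,0,0,-0.01,0],[0.3,0,0,-0.02,0],[0.3,0,0,-0.02,0]]' 20
```

```text
clock: 13.0
position: [0.6029, -0.1195, 0.0774]
ee_rot: [0.001, -0.273, 0.962, -0.001]
contact_force: [-0.0, -1.2, 5.9]
width: 0.0396
gripper_force: 20.0
[-0.0581988   0.04584482 -0.2102896 ] -2.43248951143632
clock: 13.45
position: [0.6021, -0.1188, 0.0872]
ee_rot: [0.0, -0.273, 0.962, 0.0]
contact_force: [-0.4, 0.8, -0.2]
width: 0.0391
gripper_force: 22.4
```

View pics/wrist6.png

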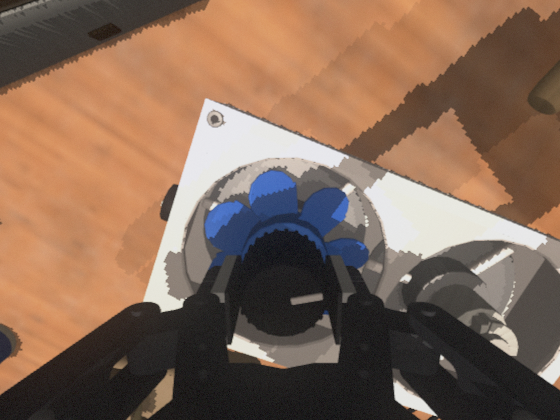

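```bash
python3 -m creep '[[0.3,0,0,-0.02,0],[0.3,0,0,-0.06,0],[0.3,0,0,-0.12,0],[0.3,0,0,-0.18,0],[0.3,0,0,-0.23,0],[0.3,0,0,-0.23,0]]' 20
python3 -m creep '[[0.3,-0.02,0.057,0,0],[0.3,-0.045,0.129,0,0],[0.3,-0.07,0.2,0,0],[0.3,-0.095,0.272,0,0],[0.3,-0.12,0.344,0,0],[0.3,-0.145,0.416,0,0],[0.3,-0.17,0.488,0,0],[0.3,-0.195,0.56,0,0],[0.3,-0.22,0.631,0,0],[0.3,-0.239,0.686,0,0]]' 20
python3 -m creep '[[0.3,0,0,0,0],[0.3,0,0,0.03,0],[0.3,0,0,0.06,0],[0.3,0,0,0.1,0],[0.3,0,0,0.13,0],[0.3,0,0,0.14,0],[0.3,0,0,0.14,0],[0.3,0,0,0.14,0]]' 20
python3 - <<'E'
from h import *
for c in ["scene","side","wrist"]:
    im=eyes.get_image(c); save(im,c+"7.png")
    for r in eyes.regions_of(c,"dish")[:1]: print(c,"dish",r["confidence"],fit(im,r["mask"],DISH,[.524,.236]))
    for n,z in [("fan",0),("rotor_off",0),("cap_off",0),("brush",0),("calculator",0),("marker",0),("cap",.111)]:
        for r in eyes.place_of(c,n)[:1]: print(n,round(r["confidence"],2),np.round(at_z(im,r["centre"],z),3))
s=manip.get_state();print(s)
a=eyes.get_image("scene")["frame"];b=eyes.get_image("side")["frame"]
v=np.hstack([a[150:340,160:440],b[90:280,160:440]])
cv2.imwrite("pics/v7.png",cv2.resize(cv2.cvtColor(v,4),(800,272)))
E
```

```text
clock: 14.05
position: [0.6044, -0.1194, 0.2071]
ee_rot: [0.004, -0.273, 0.962, -0.003]
contact_force: [-0.6, 0.4, -1.0]
width: 0.039
gripper_force: 22.4
clock: 15.05
position: [0.5221, 0.2377, 0.2011]
ee_rot: [-0.0, -0.274, 0.962, 0.0]
contact_force: [0.3, 0.3, -0.1]
width: 0.0395
gripper_force: 22.4
clock: 15.85
position: [0.5241, 0.2354, 0.1319]
ee_rot: [0.001, -0.273, 0.962, -0.0]
contact_force: [0.1, 0.4, 0.3]
width: 0.0394
gripper_force: 22.4
scene dish 0.6 (array([0.5245, 0.2351]), np.float64(0.083))
fan 0.76 [ 0.596 -0.059 -0.   ]
rotor_off 0.59 [ 0.391 -0.196  0.   ]
cap_off 0.65 [ 0.387 -0.306  0.   ]
brush 0.81 [ 0.35  -0.025  0.   ]
calculator 0.52 [ 0.792 -0.034  0.   ]
cap 0.47 [0.525 0.242 0.111]
side dish 0.86 (array([0.5268, 0.2361]), np.float64(0.213))
fan 0.56 [ 0.593 -0.062  0.   ]
rotor_off 0.69 [ 0.386 -0.192  0.   ]
cap_off 0.51 [ 0.392 -0.273  0.   ]
calculator 0.47 [ 0.796 -0.02   0.   ]
marker 0.45 [0.694 0.219 0.   ]
cap 0.54 [0.522 0.231 0.111]
wrist dish 0.74 (array([0.524 , 0.2363]), np.float64(0.265))
cap 0.88 [0.522 0.235 0.111]
{'clock': 17.2, 'qpos': array([ 3.01738637e-01,  3.59812690e-01,  1.68042019e+00, -3.00683739e-05,
        1.10128138e+00, -1.82192274e+00]), 'qd': array([-0.00087488,  0.00104448,  0.00027236, -0.00129248,  0.00113167,
       -0.00104719]), 'effort': array([-1.27899624e-03, -4.37275028e+01, -2.15996057e+01, -3.46296911e-04,
       -8.89613102e-05,  1.41249760e-05]), 'position': array([0.52359504, 0.23563883, 0.1313108 ]), 'ee_rot': array([ 3.95234917e-05, -2.72931901e-01,  9.62033355e-01, -1.24114668e-05]), 'contact_force': array([ 0.17179118, -0.74340196, -0.79346413]), 'moment': array([-0.03897722, -0.00811823, -0.0226176 ]), 'gripper_force': 22.386410236358643, 'width': 0.03923081611665219}
```

View pics/v7.png

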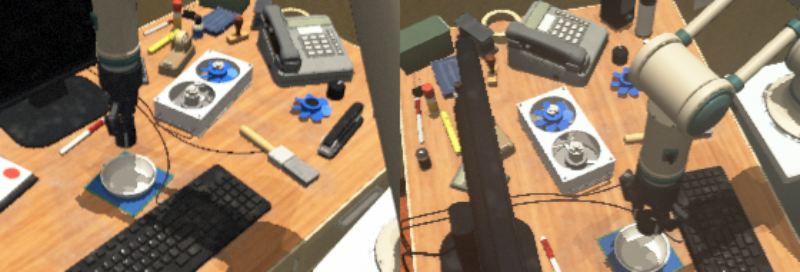

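View pics/wrist7.png

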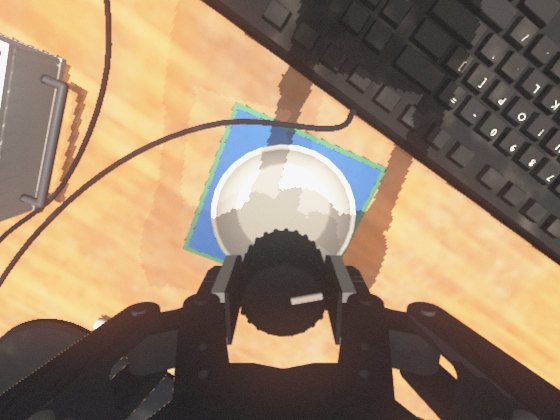

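The wrist view shows the cap at (285,285), gripped upright over the dish. The scene and side views show the dish centred on the mat, the bare stud exposed on the blue rotor, and everything else where it was.

```bash
python3 -c "
from rig import manip
print(manip.sign_off())"
```

```text
the job is handed in; nothing more can be done
None
```

I slid the dish to the middle of the blue mat, then unscrewed the cap (it loosens counter-clockwise) and handed in with the gripper holding it open side down, about 85 mm above the dish's rim over its middle.

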